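# Clear the board tester and hold its sprung contact carriage back

## Robot

A 7-joint arm with a two-finger parallel gripper is mounted at the origin on the work surface. World frame = base frame: x ahead of the robot, y to its left, z up, the work surface at z = 0. Lengths are in m, angles in rad, forces in N, time in s.
With the tool pointing down it reaches from about 0.4 to 0.85 m from the base axis. Payload 10.4 kg.
Tool frame: the origin (TCP) lies between the finger pads; the fingertips stand 19 mm ahead of it and the grasp point (between the pads) is the TCP (manip.tip_reach is the z of the fingertips in the tool frame, in m); z points along the fingers, y is the direction in which the jaws open and shut (so a half turn about z gives the same grasp; the last joint's range is limited). The gripper opens to 85 mm and grips with 20 to 120 N. Pads are 22 mm wide; open, the fingers measure 114 mm over their backs; the gripper's body (76 mm by 85 mm) begins 54 mm behind the grasp point. The pads swing forward as they close: fully open they stand 13 mm farther back than shut.
Start: joints at [-1.347, 0.332, -0.065, 1.46, 0.022, 1.35, -0.088], TCP at [0.153, 0.606, 0.25] pointing down, gripper open.
Joint ranges: [-2.6, 2.6], [-0.5, 2.12], [-1.47, 1.34], [0.16, 2.42], [-1.27, 4.41], [0.06, 2.06], [-2.6, 2.6]. Speed limits (rad/s): [2.22, 2.22, 2.79, 2.79, 3.14, 3.14, 3.14].

## Interface

Orientations are given as a unit quaternion [x, y, z, w].
In Python, from workcell import sensors, cams, manip gives the robot as it stands.
- The arm moves only by the shell command python3 -m jog 'ROWS' [FORCE]. ROWS is JSON, a list of rows, each a list of 3 entries, a list of its own where there are three numbers: the shift along the world's x, y, z in m, then the turn, a rotation vector about the world's x, y, z in rad, then the opening in per cent of the stroke, from 0 (shut) to 100 (fully open). In form: [[[dx, dy, dz], [wx, wy, wz], grip], ...]. A call has 1 to 5 rows; each row shifts and turns the pose as measured when the row begins; what a row does not reach is not made up. A row lasts 1/8 s, in which the tool goes at most 62.5 mm and 10.7 degrees, less where a joint would pass 70% of its speed; a pose out of reach is approached as far as the arm can. A call with a gripper value outside its range is refused whole. The fingers move at their own pace and stop on an object; FORCE is the grip in N (left out, the last holds). Time passes only in rows, so rows that do not move let the fingers close. It gives the time, the measured TCP pose, the force and the opening at its end, in the units of the state.
- sensors.get_obs(): the state, without advancing time (a new reading comes with each control period).
- cams.camera(name): name is "scene" or "top" or "wrist"; returns (picture, depth): 420x560x3 uint8, red, green, blue; 420x560 float32, m along the optical axis (not along the pixel's ray), 0 where there is no reading.
- cams.camera_model(name): a dict with "intrinsics" (3x3 intrinsics, pixels), "k1" (the pictures are not rectified: a ray, as slopes to the right and down, at radius r is drawn at 1 + k1 r^2 times it, then the intrinsics apply), "view" (4x4, takes a point from world to camera coordinates). Camera axes: x right, y down, z forward; pixel columns grow to the right and rows downward; lengths in m; the calibration is good to about 2 mm. A picture is of the moment at which its call begins: read the wrist's pose just before it. camera_model takes no time and is no camera call; for the wrist camera it gives the pose at the moment of the call.
- manip.hand_in(): hands the job in, once; it reports no verdict.
The state is a dict: "clock": time; "joint_pos": joint angles; "joint_velocities": joint speeds; "tau": joint torques, N m; "position": TCP position; "ee_rot": TCP orientation; "ft_force": force on the tool from outside, world axes, zero at the start; "torque": the same for the moment, N m; "grip_width": opening from 0.0 (shut) to 1.0 (fully open).
Only numpy, scipy, OpenCV 4.12 (cv2) and the standard library are available. Lean on these libraries where they do the work, as an engineer would, in place of code of your own. Each camera call takes 0.05 s, during which the arm holds its last target.

## Task

I need to change the contact strip of this board tester: slide the circuit board straight up out of the tester's slot by the bar on its top edge, and lower it upright, without dropping it, all the way into a free bay of the board rack. Then push the tester's sprung contact carriage back past its ratchet click, to the end of its travel, and finish while still holding it pressed there, not letting go. Leave the cup, the screwdriver and the spool undisturbed.

Things in the scene. Friction and masses are not known exactly. Their poses are not given: they have to be found in the camera images.
- jig: Board tester, fixed, 187 x 125 x 70 mm: grey base 15 thick (x -45 to 142 mm), two slotted posts, black carriage, steel end stop. Origin on the table under the middle of the board slot; z up; x = the way the carriage is pushed back; y along the slot. Posts at y = +-39 to +-54, x = +-8.5 mm, top 60 mm above table, open between; each has a 5 mm groove for a board edge, open at the top.
- board: Green circuit board, loose, upright in the tester's slot: 90 wide (y), 3.2 thick (x, parts to 4 mm on one face), 72 mm high (z), 70 to 140 g. Along its top edge an aluminium bar 10 thick, 12 high (60 to 72 mm up): grip it across the thickness. Origin: middle of the lower edge, at first 15 mm above the table, axes as the tester's. Rises 45 mm to clear the posts.
- rack: White rack, fixed, 115 x 120 x 55 mm. Origin on the table under the middle bay; x across the bays, y along them. Bays for upright boards at x = -34, 0, +34 mm; +34 is taken by a fixed board (top 65 mm above table), the other two are free, either will do. Bay floor 10 mm above table, 97 mm long; 11 mm wide grooves at y = +-39 to +-48 mm, open at the top. A released board leans up to 0.2 rad.
- carriage (a joint): Travel of the carriage along the tester's x, in m: 0 at rest, 0.036 at the end stop. A spring returns it: 5 N at 0, 14 N at 0.036; the ratchet adds a few N on the way. At about 0.023 a hooked pawl above it clicks behind a tooth; if let go beyond that, it springs back only to about 0.022 and stays there.
- push_face (a point): Middle of the carriage's flat steel front plate, which faces the slot (tester's -x) and moves with the carriage: 70 mm wide (y), 30 mm high, 18 to 48 mm above the table; this point is 33 mm above the table and at rest 32 mm from the middle of the slot. Push it along the tester's +x with shut fingers reaching down between the posts (78 mm apart), once the board is out.
- cup: White paper-coloured cup, loose, 72 mm across and 85 mm high; origin at the centre of its underside. Leave alone.
- screwdriver: Screwdriver with a red handle lying on the table; leave alone.
- spool: Grey flanged spool, loose, 50 mm across, 36 mm high, origin at the centre of its underside. Leave alone.
Things that resemble listed ones, but are neither listed nor needed, are in the scene too. What is meant by the board is not red, and is the smaller of those in its own colour.

How it is judged:
By the outcome, as a careful person would: the job done as asked, in the order asked, and still so for the second after the job is handed in, while the arm keeps its last pose, push and grip.
It also fails if it takes over 54 s, if anything falls off the work surface, if the arm or the gripper's body presses on something with over 40 N, if the wrist force passes 120 N, or if a joint passes its speed limit or range.

## Working session

There is one attempt and no reset: what is moved stays moved. The work goes in short steps, Python scripts to look and compute and a shell command to move; the robot and the scene stay as the last step left them, time stands still between calls to the robot, and variables do not carry over. Pictures are saved under pics/ and viewed, and the job is handed in when it is done.

```bash
ls; mkdir -p pics
python3 - <<'E'
from workcell import sensors, cams, manip
import cv2, numpy as np
print(sensors.get_obs()); print(manip.tip_reach)
for n in ("scene","top","wrist"):
    m=cams.camera_model(n); print(n,m)
    p,d=cams.camera(n); np.savez(f"pics/{n}0.npz",p=p,d=d,K=m["intrinsics"],k1=m["k1"],V=m["view"])
    cv2.imwrite(f"pics/{n}0.png",p[:,:,::-1])
E
```

```text
pics
{'clock': 0.0, 'joint_pos': array([-1.34658626,  0.33284711, -0.06469662,  1.46094784,  0.02160225,
        1.34990652, -0.08849841]), 'joint_velocities': array([-1.31637003e-03, -9.87235032e-04,  8.65577951e-04,  1.37894110e-04,
        2.42708605e-04, -5.07800102e-04,  2.08642951e-05]), 'tau': array([-7.30122756e-04, -6.25438857e+01,  4.87172522e-02, -3.91606843e+01,
        1.61314703e-02,  9.87664273e-03, -4.09017119e-06]), 'position': array([0.15261567, 0.60571586, 0.24952826]), 'ee_rot': array([ 1.23082089e-01,  9.92396241e-01, -7.04700351e-04, -5.20694726e-05]), 'ft_force': array([ 0.56562857, -0.57220028, -0.67653075]), 'torque': array([-0.02953433,  0.03282747,  0.03135344]), 'grip_width': 1.0013350280154}
0.019
scene {'intrinsics': array([[497.6710706 ,   0.        , 278.26507961],
       [  0.        , 497.6710706 , 215.84592533],
       [  0.        ,   0.        ,   1.        ]]), 'k1': -0.002901229886846614, 'view': array([[-0.66469887,  0.74707858, -0.00700007,  0.3667137 ],
       [ 0.60434146,  0.53214533, -0.59295257, -0.31120607],
       [-0.43925711, -0.39836
[... 405 characters left out ...]
0405e-01,  4.24585484e-03, -1.18622023e-01,
         5.97622473e-01],
       [ 1.18696130e-01,  2.99300611e-02, -9.92479431e-01,
         1.02528616e+00],
       [ 0.00000000e+00,  0.00000000e+00,  0.00000000e+00,
         1.00000000e+00]])}
wrist {'intrinsics': array([[314.84805816,   0.        , 278.08476406],
       [  0.        , 314.84805816, 207.27371421],
       [  0.        ,   0.        ,   1.        ]]), 'k1': -0.031018615552080867, 'view': array([[ 0.24375761,  0.9698354 , -0.0012342 , -0.62465454],
       [ 0.92730588, -0.23269518,  0.29318384, -0.03766249],
       [ 0.28405288, -0.07261028, -0.95605529,  0.37835177],
       [ 0.        ,  0.        ,  0.        ,  1.        ]])}
```

View pics/scene0.png

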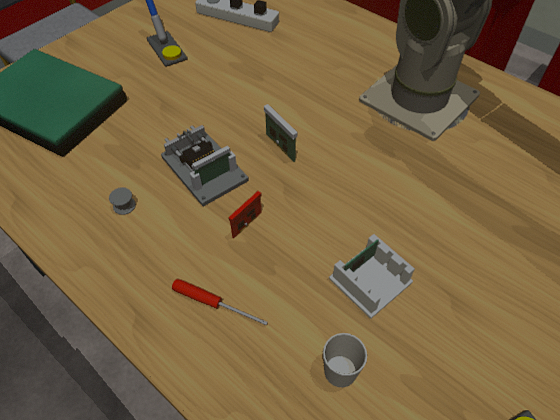

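View pics/top0.png

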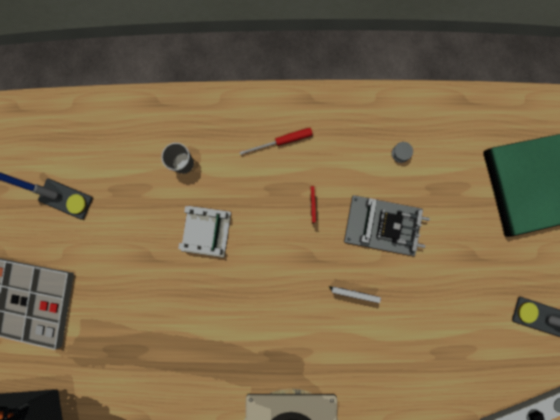

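Candidates for the board: a green one in the tester (scene 213,165), a green one standing free (scene 282,133), a red one (246,214) and the rack's fixed one (362,255). The one in the tester looks right. I'll check sizes in enlarged crops.

```bash
cat > h.py <<'E'
import numpy as np, cv2
def load(n): return dict(np.load(f"pics/{n}.npz"))
def world(D):
    """HxWx3 world points from depth"""
    d=D['d'];H,W=d.shape;K=D['K'];k1=float(D['k1']);V=D['V']
    u,v=np.meshgrid(np.arange(W),np.arange(H))
    a=np.stack([u.ravel(),v.ravel()],1).astype(float)
    n=cv2.undistortPoints(a[:,None,:],K,np.array([k1,0,0,0,0.]))[:,0]
    P=np.c_[n,np.ones(len(n))]*d.ravel()[:,None]
    Wp=(P-V[:3,3])@V[:3,:3]
    Wp[d.ravel()==0]=np.nan
    return Wp.reshape(H,W,3)
def proj(D,X):
    X=np.atleast_2d(X);V=D['V'];c=X@V[:3,:3].T+V[:3,3];s=c[:,:2]/c[:,2:];r=(s**2).sum(1,keepdims=True)
    s=s*(1+float(D['k1'])*r);return s*[D['K'][0,0],D['K'][1,1]]+D['K'][:2,2]
def crop(D,u0,u1,v0,v1,f,name):
    cv2.imwrite(f"pics/{name}.png",cv2.resize(D['p'][v0:v1,u0:u1,::-1],None,fx=f,fy=f,interpolation=cv2.INTER_CUBIC))
E
python3 - <<'E'
from h import *
s=load("scene0");t=load("top0")
crop(s,150,310,95,245,5,"c_s"); crop(t,290,440,170,320,4,"c_t"); crop(s,320,420,225,325,5,"c_r")
W=world(t)
for n,(u,v) in dict(boardbar=(370,220),decoy=(355,295),red=(314,205),rack=(205,232),rackb=(217,232),cup=(178,158),spool=(403,152),tab=(280,300),tab2=(150,300)).items(): print(n,W[v,u].round(4))
W=world(s)
for n,(u,v) in dict(bar=(213,157),decoy=(282,122),tab=(300,200),tab2=(150,330)).items(): print(n,W[v,u].round(4))
E
```

```text
boardbar [ 0.5514 -0.1912  0.0863]
decoy [ 0.3736 -0.1508  0.0928]
red [ 0.5902 -0.0573  0.0702]
rack [0.5275 0.2242 0.0082]
rackb [0.5259 0.187  0.0391]
cup [0.727  0.3029 0.0048]
spool [ 0.7319 -0.2927  0.0347]
tab [ 3.521e-01  2.830e-02 -2.000e-04]
tab2 [0.3487 0.3696 0.0018]
bar [ 0.5536 -0.1856  0.0864]
decoy [ 0.3808 -0.1399  0.0947]
tab [ 0.4672 -0.0104  0.0014]
tab2 [ 8.873e-01 -2.180e-02  6.000e-04]
```

View pics/c_s.png

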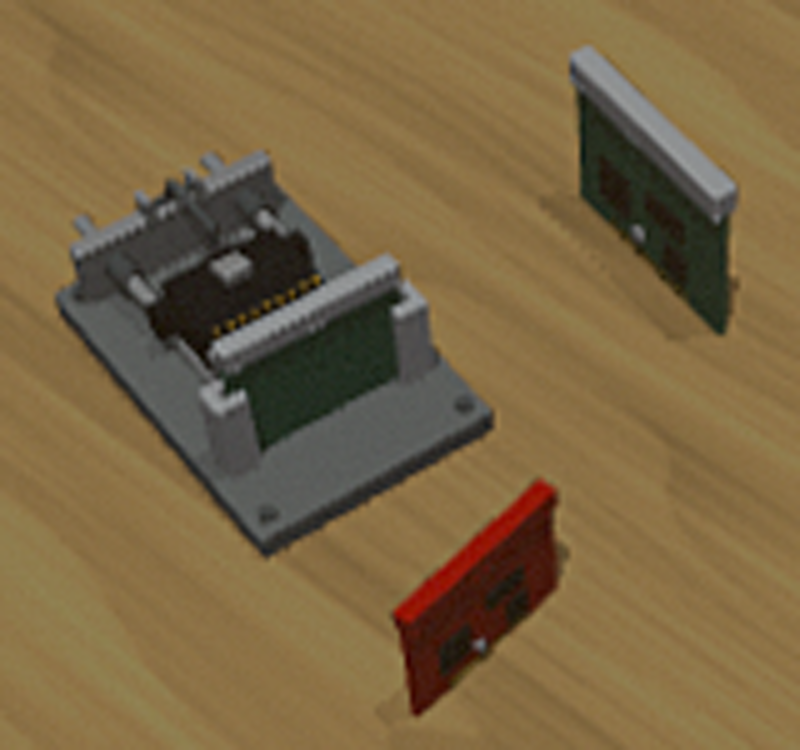

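View pics/c_t.png

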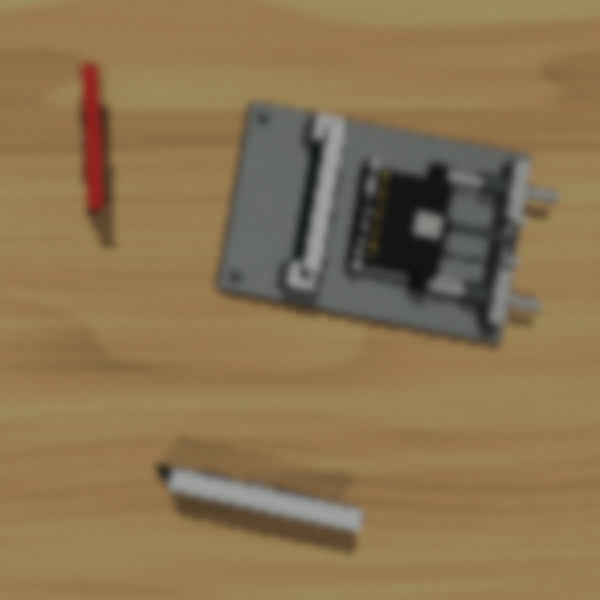

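View pics/c_r.png

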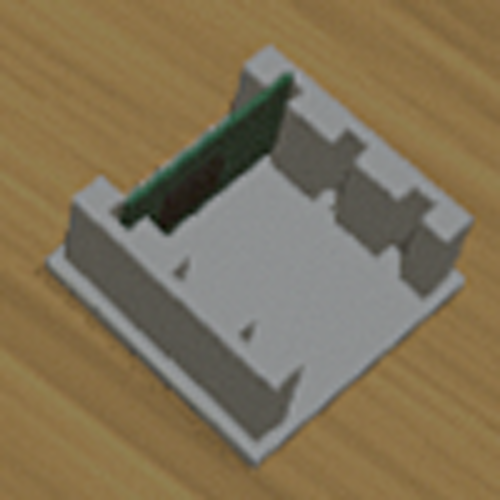

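The board is the green one in the tester (crop 300,350). The free green one measures visibly larger, with its top at 93 mm, and the red one is excluded. Next I fit the poses.

Run:
```python
from h import *
def rect(P):
    r=cv2.minAreaRect((P[:,:2]*1000).astype(np.float32)); return np.round(r[0],1),np.round(r[1],1),round(r[2],2)
for n in ("scene0","top0"):
    D=load(n);W=world(D);z=W[...,2]
    def sel(x0,x1,y0,y1,z0,z1):
        m=(W[...,0]>x0)&(W[...,0]<x1)&(W[...,1]>y0)&(W[...,1]<y1)&(z>z0)&(z<z1); return W[m]
    b=sel(.48,.64,-.25,-.13,.078,.1); print(n,"bar",len(b),b.mean(0).round(4),rect(b))
    j=sel(.45,.68,-.36,-.10,.009,.1); print(" jig",rect(j)); 
    j=sel(.45,.68,-.36,-.10,.009,.02); print(" jigbase",rect(j), np.median(j[:,2])); 
    r=sel(.43,.63,.12,.32,.006,.08); print(" rack",len(r),rect(r))
    r=sel(.43,.63,.12,.32,.046,.06); print(" racktop",len(r),rect(r),np.median(r[:,2]))
    r=sel(.43,.63,.12,.32,.0605,.075); print(" rackboard",len(r),len(r) and rect(r))
```

```text
scene0 bar 257 [ 0.5553 -0.1895  0.086 ] (array([ 553.7, -190.9]), array([15.3, 90.5]), 78.85)
 jig (array([ 542.9, -245.3]), array([206.1, 126.1]), 78.55)
 jigbase (array([ 544.4, -237.9]), array([190.9, 126.2]), 78.63) 0.016090142885965077
 rack 3818 (array([545. , 217.8]), array([173.4, 151.5]), 81.96)
 racktop 1075 (array([530.1, 224.4]), array([106.4, 111.7]), 81.78) 0.05544592845275997
 rackboard 118 (array([524.7, 191.2]), array([ 5. , 92.4]), 82.13)
top0 bar 173 [ 0.5533 -0.1918  0.0862] (array([ 554. , -192.4]), array([10.9, 90. ]), 78.36)
 jig (array([ 543.5, -246.6]), array([202.7, 127.3]), 78.18)
 jigbase (array([ 544.5, -239.7]), array([188.6, 127.2]), 78.53) 0.014795606537308765
 rack 2068 (array([537.4, 225.3]), array([191.5, 154.8]), 85.07)
 racktop 498 (array([530.6, 223. ]), array([107.2, 110.4]), 81.73) 0.055131092498385735
 rackboard 61 (array([523.6, 200.8]), array([48.1, 95.2]), 86.45)
```

```bash
python3 -m jog '[[[0.043,-0.044,0],[0,0,0.045],40],[[0.043,-0.044,0],[0,0,0],40],[[0.043,-0.044,0],[0,0,0],40],[[0.043,-0.044,0],[0,0,0],40],[[0.043,-0.044,0],[0,0,0],40]]'
```

```text
clock: 0.78
position: [0.3662, 0.3828, 0.2477]
ee_rot: [0.095, 0.995, -0.001, -0.001]
ft_force: [0.6, 0.6, -0.6]
grip_width: 0.404
```

```bash
python3 -m jog '[[[0.03,-0.054,0],[0,0,0],40],[[0.03,-0.054,0],[0,0,0],40],[[0.02,-0.058,0],[0,0,0],40],[[0.02,-0.058,0],[0,0,0],40],[[0.02,-0.058,0],[0,0,0],40]]'; python3 -m jog '[[[0.02,-0.058,0],[0,0,0],40],[[0.02,-0.058,0],[0,0,0],40],[[0.012,-0.058,0],[0,0,0],40],[[0.012,-0.058,0],[0,0,0],40],[[0,0,0],[0,0,0],40]]'
python3 - <<'E'
from workcell import sensors
o=sensors.get_obs();print(o['position'],o['ee_rot'],o['joint_pos'].round(3))
from scipy.spatial.transform import Rotation as R
print(R.from_quat(o['ee_rot']).as_matrix().round(4))
E
```

```text
clock: 1.4
position: [0.4874, 0.0962, 0.2472]
ee_rot: [0.096, 0.995, -0.001, -0.001]
ft_force: [1.4, 0.0, -0.2]
grip_width: 0.398
clock: 2.02
position: [0.5511, -0.1474, 0.2472]
ee_rot: [0.099, 0.995, -0.002, -0.001]
ft_force: [-0.1, 0.2, 0.5]
grip_width: 0.401
[ 0.55110794 -0.14735772  0.24717041] [ 9.86924307e-02  9.95115882e-01 -1.91028302e-03 -7.31775529e-04] [-0.335  0.232  0.605  1.643 -0.131  1.31   1.665]
[[-0.9805  0.1964 -0.0018]
 [ 0.1964  0.9805 -0.0037]
 [ 0.0011 -0.0039 -1.    ]]
```

```bash
python3 -m jog '[[[0.003,-0.044,-0.02],[0,0,0],40],[[0,0,-0.03],[0,0,0],40],[[0,0,0],[0,0,0],40]]'
cat > snap.py <<'E'
import sys
from workcell import sensors, cams
import cv2, numpy as np
from h import *
n,tag=sys.argv[1:3]
o=sensors.get_obs();m=cams.camera_model(n);p,d=cams.camera(n)
np.savez(f"pics/{tag}.npz",p=p,d=d,K=m["intrinsics"],k1=m["k1"],V=m["view"]);cv2.imwrite(f"pics/{tag}.png",p[:,:,::-1])
print(o['position'].round(4),o['ft_force'].round(1),o['grip_width'])
E
python3 snap.py wrist w1
python3 - <<'E'
from h import *
D=load('w1');W=world(D);z=W[...,2]
m=(abs(W[...,0]-.554)<.08)&(abs(W[...,1]+.19)<.06)&(z>.078)&(z<.1);P=W[m]
print(len(P),P.mean(0),cv2.minAreaRect((P[:,:2]*1000).astype(np.float32)))
E
```

```text
clock: 2.4
position: [0.5545, -0.1905, 0.1956]
ee_rot: [0.098, 0.995, -0.001, -0.001]
ft_force: [0.2, 1.1, 0.5]
grip_width: 0.397
[ 0.5545 -0.1905  0.1956] [0.2 1.1 0.5] 0.39714166230049885
1425 [ 0.55118392 -0.19204646  0.08577315] ((554.679931640625, -192.77796936035156), (9.886606216430664, 89.80933380126953), 78.37223815917969)
```

View pics/w1.png

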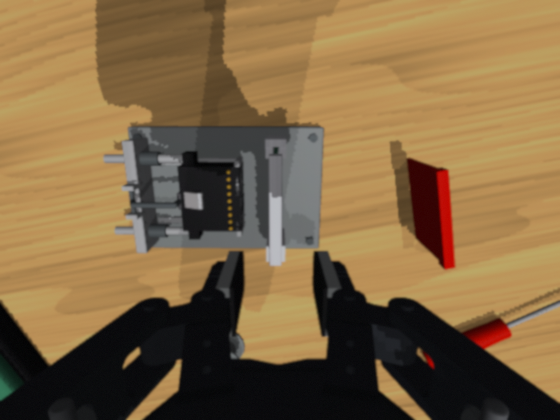

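The wrist view shows the bar (275,150 to 275,262) running along the slot, midway between the fingers, with the carriage on the left (212,200). The centre fit, (0.5545, -0.1925) at 78.4°, agrees with the fixed cameras, so I descend.

```bash
python3 -m jog '[[[0,-0.0017,-0.04],[0,0,0],40],[[0,0,-0.04],[0,0,0],40],[[0,0,-0.02],[0,0,0],40],[[0,0,-0.01],[0,0,0],40],[[0,0,0],[0,0,0],40]]' 50;python3 snap.py wrist w2
```

```text
clock: 3.08
position: [0.5603, -0.1897, 0.0922]
ee_rot: [0.095, 0.995, -0.001, 0.006]
ft_force: [1.3, -0.1, 0.3]
grip_width: 0.404
[ 0.5603 -0.1897  0.0922] [ 1.3 -0.1  0.3] 0.40427925168364315
```

View pics/w2.png

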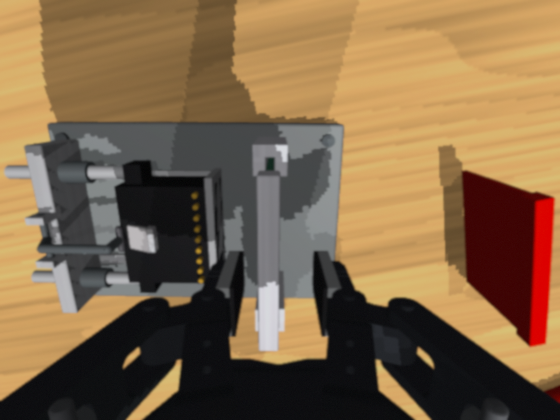

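```bash
cat > err.py <<'E'
import sys
from workcell import sensors
from scipy.spatial.transform import Rotation as R
import numpy as np
# target x y z yaw(deg of tool y)
x,y,z,a=map(float,sys.argv[1:5]);a=np.radians(a)
ty=np.array([np.cos(a),np.sin(a),0]);tz=np.array([0,0,-1.]);tx=np.cross(ty,tz)
T=R.from_matrix(np.c_[tx,ty,tz]);o=sensors.get_obs()
print('dp',(np.array([x,y,z])-o['position']).round(4),'rv',(T*R.from_quat(o['ee_rot']).inv()).as_rotvec().round(4),'F',o['ft_force'].round(1),'T',o['torque'].round(2),'g',round(o['grip_width'],3),'t',round(o['clock'],2))
E
python3 err.py .5545 -.1925 .081 78.4
```

```text
dp [-0.0061 -0.0026 -0.0117] rv [ 0.0031  0.0118 -0.0126] F [ 0.8 -0.5  0.3] T [-0.01  0.01  0.  ] g 0.403 t 3.12
```

```bash
python3 -m jog '[[[-0.006,-0.0026,-0.006],[0.003,0.012,-0.013],40],[[0,0,0],[0,0,0],40]]';python3 err.py .5545 -.1925 .081 78.4
```

```text
clock: 3.38
position: [0.5551, -0.1928, 0.0882]
ee_rot: [0.102, 0.995, 0.0, 0.001]
ft_force: [0.2, 0.6, 0.8]
grip_width: 0.4
dp [-0.0006  0.0003 -0.0072] rv [0.0001 0.0015 0.0012] F [0.2 0.6 0.8] T [-0.07 -0.04 -0.02] g 0.4 t 3.38
```

```bash
python3 -m jog '[[[-0.0006,0,-0.008],[0,0,0],40],[[0,0,0],[0,0,0],40],[[0,0,0],[0,0,0],20]]';python3 err.py .5545 -.1925 .081 78.4
```

```text
clock: 3.75
position: [0.5547, -0.1929, 0.0801]
ee_rot: [0.102, 0.995, 0.0, 0.001]
ft_force: [-0.4, 0.2, 0.0]
grip_width: 0.212
dp [-0.0002  0.0004  0.0009] rv [0.0002 0.0023 0.0013] F [-0.4  0.2  0. ] T [-0.   -0.01  0.03] g 0.212 t 3.75
```

```bash
python3 -m jog '[[[0,0,0],[0,0,0],5],[[0,0,0],[0,0,0],0],[[0,0,0],[0,0,0],0]]' 60;python3 err.py .5545 -.1925 .081 78.4; python3 -m jog '[[[0,0,0.008],[0,0,0],0],[[0,0,0.01],[0,0,0],0]]'; python3 err.py .5545 -.1925 .081 78.4
```

```text
clock: 4.12
position: [0.5548, -0.1929, 0.0802]
ee_rot: [0.102, 0.995, 0.0, 0.001]
ft_force: [0.4, -0.1, -0.0]
grip_width: 0.104
dp [-0.0003  0.0004  0.0008] rv [0.0002 0.0023 0.0012] F [ 0.4 -0.1 -0. ] T [-0.03  0.   -0.06] g 0.104 t 4.12
clock: 4.38
position: [0.5543, -0.1928, 0.0986]
ee_rot: [0.102, 0.995, -0.0, 0.0]
ft_force: [-0.3, -0.6, -0.8]
grip_width: 0.106
dp [ 0.0002  0.0003 -0.0176] rv [0.0001 0.0009 0.0013] F [-0.3 -0.6 -0.8] T [-0.01  0.04 -0.02] g 0.106 t 4.38
```

```bash
python3 -m jog '[[[0,0,0.012],[0,0,0],0],[[0,0,0.012],[0,0,0],0],[[0,0,0.012],[0,0,0],0]]'; python3 err.py .5545 -.1925 .081 78.4;python3 -m jog '[[[0,0,0.015],[0,0,0],0],[[0,0,0.025],[0,0,0],0],[[0,0,0.025],[0,0,0],0],[[0,0,0],[0,0,0],0]]'; python3 err.py .5545 -.1925 .081 78.4; python3 snap.py scene s2; python3 -c "
from h import *
crop(load('s2'),150,310,60,210,5,'s2c')"
```

```text
clock: 4.75
position: [0.5546, -0.1929, 0.1379]
ee_rot: [0.102, 0.995, 0.0, 0.001]
ft_force: [0.6, -0.0, -0.5]
grip_width: 0.101
dp [-0.0001  0.0004 -0.0569] rv [0.0002 0.0021 0.0014] F [ 0.6 -0.  -0.5] T [-0.04 -0.03 -0.01] g 0.101 t 4.75
clock: 5.25
position: [0.555, -0.1933, 0.2086]
ee_rot: [0.102, 0.995, -0.0, 0.002]
ft_force: [0.3, -0.2, -1.9]
grip_width: 0.103
dp [-0.0005  0.0008 -0.1276] rv [0.0006 0.0048 0.0018] F [ 0.3 -0.2 -1.9] T [ 0.01  0.06 -0.03] g 0.103 t 5.25
[ 0.555  -0.1933  0.2086] [ 0.3 -0.2 -1.9] 0.10258506449433843
```

View pics/s2c.png

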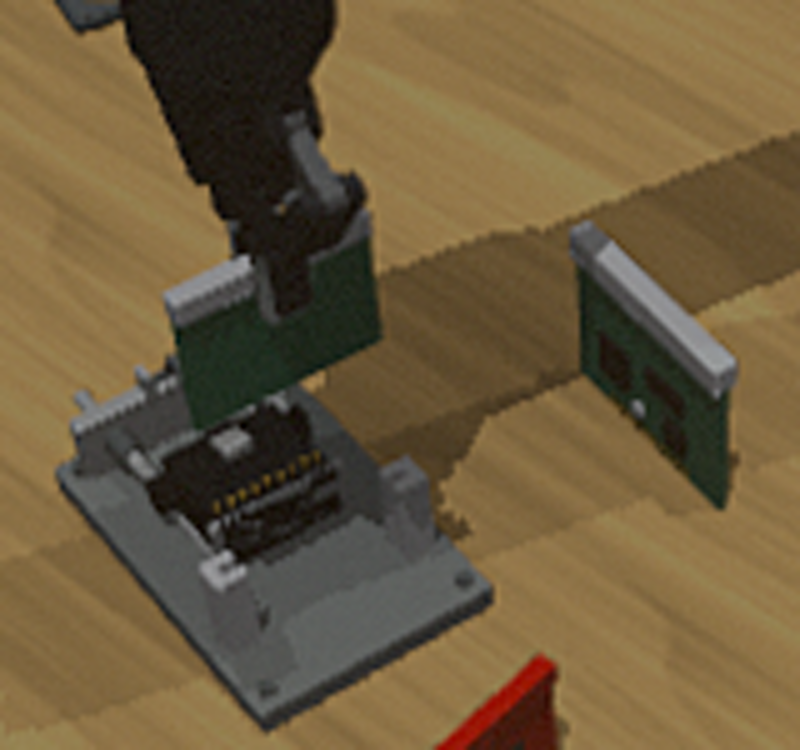

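```bash
python3 -m jog '[[[-0.002,0.02,0],[0,0,0],0],[[-0.002,0.04,0],[0,0,0.02],0],[[-0.002,0.055,0],[0,0,0.02],0],[[-0.002,0.055,0],[0,0,0.02],0],[[-0.002,0.055,0],[0,0,0],0]]';python3 -m jog '[[[-0.002,0.055,0],[0,0,0],0],[[-0.002,0.055,0],[0,0,0],0],[[-0.002,0.05,0],[0,0,0],0],[[-0.002,0.03,0],[0,0,0],0],[[0,0.01,0],[0,0,0],0]]'; python3 err.py .535 .258 .21 81.8
```

```text
clock: 5.92
position: [0.5404, 0.0332, 0.2027]
ee_rot: [0.076, 0.997, -0.002, -0.002]
ft_force: [-0.6, -0.3, -0.7]
grip_width: 0.105
clock: 6.55
position: [0.5272, 0.2433, 0.1972]
ee_rot: [0.072, 0.997, -0.003, -0.005]
ft_force: [-0.2, -0.5, -1.0]
grip_width: 0.104
dp [0.0078 0.0147 0.0128] rv [ 0.0052 -0.011   0.0016] F [-0.2 -0.5 -1. ] T [-0.05 -0.07 -0.  ] g 0.104 t 6.55
```

```bash
python3 -m jog '[[[0.008,0.015,-0.02],[0.005,-0.011,0.0016],0],[[0,0,0],[0,0,0],0]]'; python3 err.py .535 .258 .18 81.8; python3 snap.py wrist w3;python3 snap.py top t3; python3 -c "
from h import *
crop(load('t3'),130,280,150,270,5,'t3c')"
```

```text
clock: 6.8
position: [0.5352, 0.257, 0.1756]
ee_rot: [0.072, 0.997, -0.001, -0.001]
ft_force: [0.1, -0.7, -1.2]
grip_width: 0.103
dp [-0.0002  0.001   0.0044] rv [ 0.0021 -0.0014  0.0006] F [ 0.1 -0.7 -1.2] T [-0.05 -0.    0.01] g 0.103 t 6.8
[0.5352 0.257  0.1756] [ 0.1 -0.7 -1.2] 0.10342208845153532
[0.5359 0.2561 0.1769] [ 0.4 -1.  -1.3] 0.10138174528767589
```

View pics/w3.png

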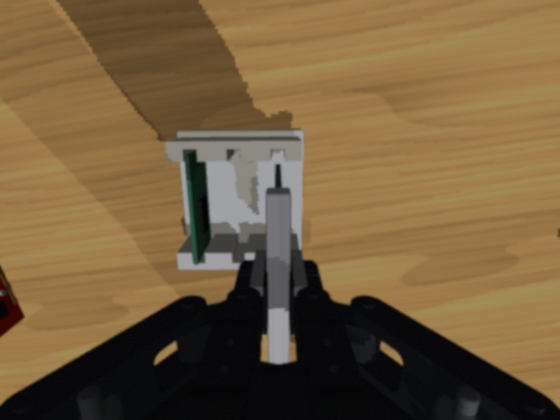

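View pics/t3c.png

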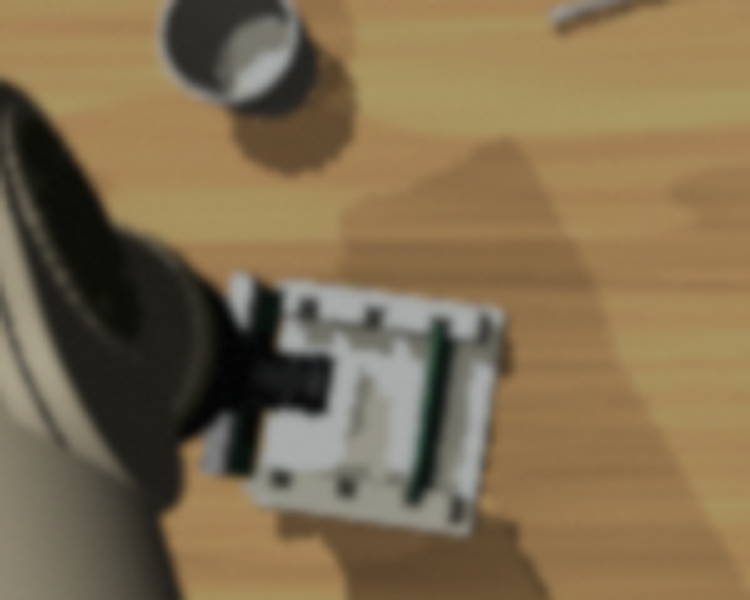

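```bash
cat > rk.py <<'E'
from h import *
def draw(D,name,ox,oy,a,box,f,bay=-34):
    a=np.radians(a);ex=np.array([np.cos(a),np.sin(a),0]);ey=np.array([-np.sin(a),np.cos(a),0])
    u0,u1,v0,v1=box
    im=cv2.resize(D['p'][v0:v1,u0:u1,::-1],None,fx=f,fy=f,interpolation=cv2.INTER_CUBIC)
    def line(pts,c):
        P=np.array([[ox,oy,0]+ex*p[0]/1e3+ey*p[1]/1e3+np.array([0,0,p[2]/1e3]) for p in pts])
        q=((proj(D,P)+.5-[u0,v0])*f-.5);cv2.polylines(im,[np.round(q).astype(np.int32)],True,c,1,cv2.LINE_AA)
    for s in (1,-1):
        for b in (-34,0,34): line([(b-5.5,s*39,55),(b+5.5,s*39,55),(b+5.5,s*48,55),(b-5.5,s*48,55)],(0,0,255))
    line([(-57.5,-60,0),(57.5,-60,0),(57.5,60,0),(-57.5,60,0)],(255,0,0))
    line([(-57.5,-60,55),(57.5,-60,55),(57.5,60,55),(-57.5,60,55)],(0,255,255))
    line([(34,-45,65),(34,45,65)],(255,0,255))
    cv2.imwrite(f"pics/{name}.png",im)
if __name__=="__main__":
    O=(.530,.2242,-98.2)
    draw(load('top0'),'o_t',*O,(165,250,190,275),6)
    draw(load('scene0'),'o_s',*O,(320,420,225,325),6)
    draw(load('w3'),'o_w',*O,(150,330,110,290),4)
    D=load('w3');W=world(D);z=W[...,2]
    m=(z>.048)&(z<.059)&(abs(W[...,0]-.53)<.09)&(abs(W[...,1]-.22)<.09);P=W[m];print(cv2.minAreaRect((P[:,:2]*1e3).astype(np.float32)))
E
python3 rk.py
```

```text
((531.254638671875, 222.62266540527344), (105.1414566040039, 109.73358917236328), 81.99684143066406)
```

View pics/o_t.png

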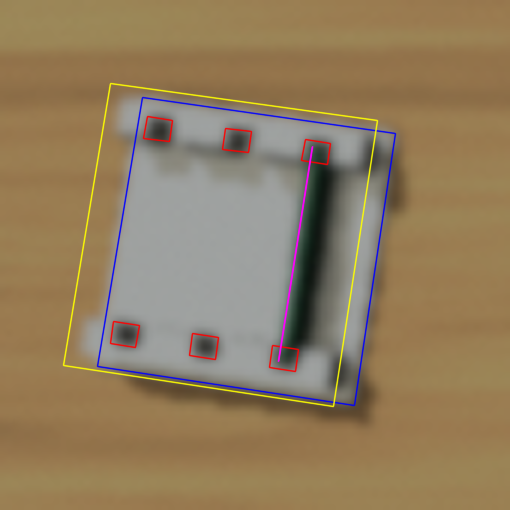

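View pics/o_s.png

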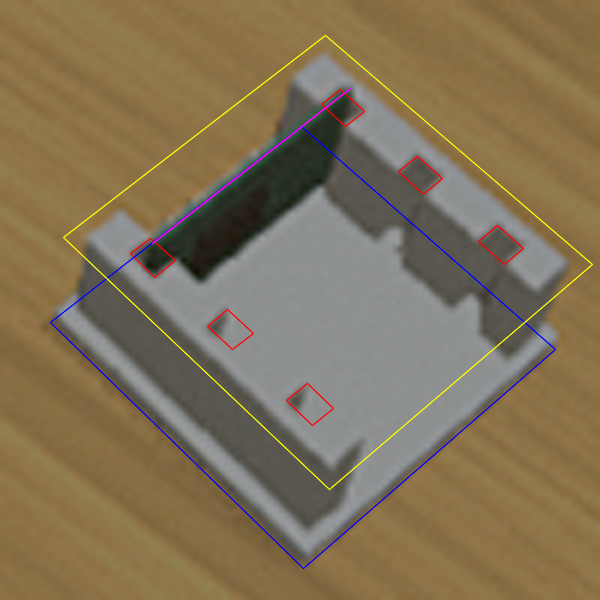

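View pics/o_w.png

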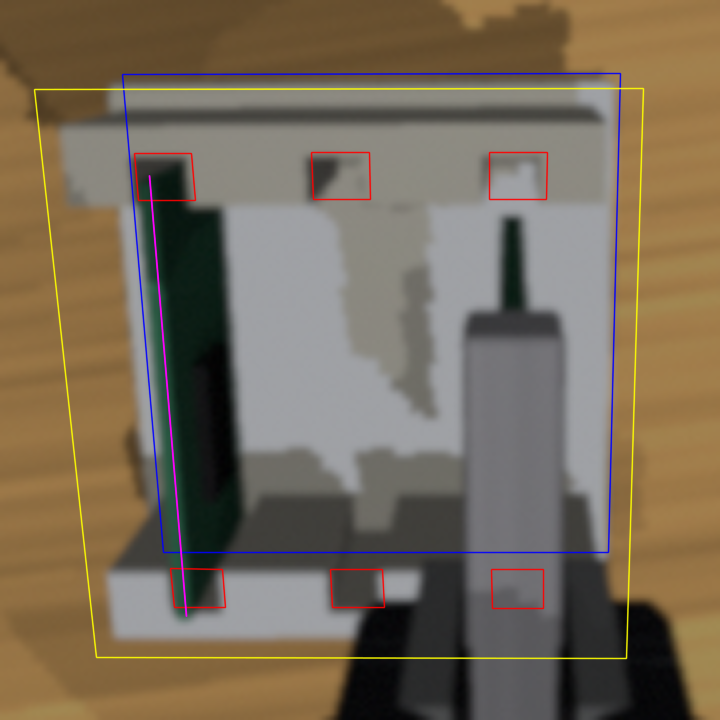

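The rack model overlay matches within about 1 mm in all three views, and the free bay at -34 (wrist crop 518,176) sits under the held board. I lower in stages.

```bash
python3 -m jog '[[[-0.001,0.001,-0.02],[0.002,-0.001,0.001],0],[[0,0,-0.015],[0,0,0],0],[[0,0,0],[0,0,0],0]]'; python3 err.py .5350 .2577 .135 81.8
```

```text
clock: 7.28
position: [0.537, 0.2535, 0.1442]
ee_rot: [0.075, 0.997, 0.001, 0.002]
ft_force: [-0.3, -0.9, -0.5]
grip_width: 0.101
dp [-0.002   0.0042 -0.0092] rv [-0.0017  0.0048  0.0064] F [-0.3 -0.9 -0.5] T [-0.01 -0.   -0.01] g 0.101 t 7.28
```

```bash
python3 -m jog '[[[-0.002,0.0042,-0.005],[-0.002,0.005,0.006],0],[[0,0,0],[0,0,0],0]]'; python3 err.py .5350 .2577 .135 81.8
```

```text
clock: 7.52
position: [0.5355, 0.2578, 0.1402]
ee_rot: [0.072, 0.997, 0.0, 0.0]
ft_force: [0.3, -0.4, -0.8]
grip_width: 0.103
dp [-0.0005 -0.0001 -0.0052] rv [-0.0004  0.0006  0.0005] F [ 0.3 -0.4 -0.8] T [ 0.01  0.04 -0.03] g 0.103 t 7.53
```

```bash
python3 -m jog '[[[-0.001,0.0008,-0.012],[0,0,0],0],[[0,0,0],[0,0,0],0]]'; python3 err.py .5350 .2577 .12 81.8; python3 snap.py wrist w4
python3 - <<'E'
from rk import *
draw(load('w4'),'o_w4',.530,.2242,-98.2,(150,360,100,300),3.5)
E
```

```text
clock: 7.78
position: [0.5345, 0.2589, 0.1277]
ee_rot: [0.072, 0.997, 0.0, 0.0]
ft_force: [0.4, 0.2, 0.8]
grip_width: 0.103
dp [ 0.0005 -0.0012 -0.0077] rv [-0.0006  0.001   0.0002] F [0.4 0.2 0.8] T [-0.01  0.05 -0.01] g 0.103 t 7.78
[0.5345 0.2589 0.1277] [0.4 0.2 0.8] 0.10295351158874314
```

View pics/o_w4.png

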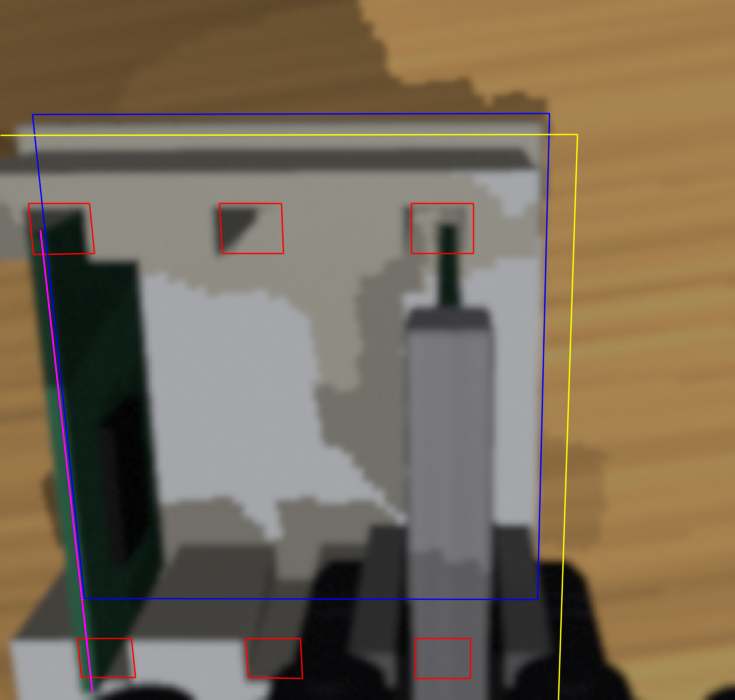

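The board's lower corner (448,225) is centred over the bay groove (442,230), so I continue down.

```bash
python3 -m jog '[[[0.0003,-0.001,-0.012],[0,0,0],0],[[0,0,0],[0,0,0],0]]'; python3 err.py .5350 .2577 .075 81.8;python3 -m jog '[[[-0.0003,0.0003,-0.012],[0,0,0],0],[[0,0,0],[0,0,0],0]]'; python3 err.py .5350 .2577 .075 81.8
```

```text
clock: 8.07
position: [0.5354, 0.2578, 0.1156]
ee_rot: [0.072, 0.997, 0.001, 0.001]
ft_force: [-0.8, 0.1, -1.5]
grip_width: 0.105
dp [-0.0004 -0.0001 -0.0406] rv [-0.0011  0.0022  0.0005] F [-0.8  0.1 -1.5] T [ 0.   -0.   -0.04] g 0.105 t 8.07
clock: 8.32
position: [0.535, 0.2581, 0.1026]
ee_rot: [0.072, 0.997, 0.001, 0.001]
ft_force: [-0.2, 0.6, -1.2]
grip_width: 0.11
dp [ 0.     -0.0004 -0.0276] rv [-0.001   0.0019  0.0006] F [-0.2  0.6 -1.2] T [-0.02  0.   -0.01] g 0.11 t 8.32
```

```bash
python3 -m jog '[[[-0.0002,-0.0003,-0.012],[-0.001,0.002,0],0],[[0,0,0],[0,0,0],0]]'; python3 err.py .5350 .2577 .075 81.8;python3 -m jog '[[[-0.0003,0,-0.009],[0,0,0],0],[[0,0,0],[0,0,0],0]]'; python3 err.py .5350 .2577 .075 81.8
```

```text
clock: 8.57
position: [0.5348, 0.2577, 0.0897]
ee_rot: [0.072, 0.997, -0.0, -0.0]
ft_force: [0.3, 0.0, -1.0]
grip_width: 0.106
dp [ 0.0002 -0.     -0.0147] rv [ 0.0002 -0.0003  0.0005] F [ 0.3  0.  -1. ] T [ 0.02  0.   -0.  ] g 0.106 t 8.57
clock: 8.82
position: [0.5345, 0.2578, 0.0801]
ee_rot: [0.072, 0.997, -0.0, -0.0]
ft_force: [-0.7, -0.4, -1.6]
grip_width: 0.105
dp [ 0.0005 -0.0001 -0.0051] rv [ 0.0001 -0.0002  0.0005] F [-0.7 -0.4 -1.6] T [-0.01  0.02  0.01] g 0.105 t 8.82
```

```bash
python3 -m jog '[[[0,0,-0.004],[0,0,0],0],[[0,0,0],[0,0,0],0]]'; python3 err.py .5350 .2577 .075 81.8;python3 -m jog '[[[0,0,-0.0015],[0,0,0],0]]'; python3 err.py .5350 .2577 .075 81.8
```

```text
clock: 9.07
position: [0.5347, 0.2579, 0.0761]
ee_rot: [0.072, 0.997, 0.0, 0.0]
ft_force: [1.1, 0.3, -1.2]
grip_width: 0.099
dp [ 0.0003 -0.0002 -0.0011] rv [-0.0001  0.0002  0.0006] F [ 1.1  0.3 -1.2] T [0.   0.03 0.05] g 0.099 t 9.07
clock: 9.2
position: [0.5349, 0.2581, 0.075]
ee_rot: [0.072, 0.997, 0.0, 0.0]
ft_force: [-4.4, 0.3, 17.0]
grip_width: 0.103
dp [ 0.0001 -0.0004 -0.    ] rv [-0.0007  0.0008  0.0005] F [-4.4  0.3 17. ] T [-0.1   0.89 -0.01] g 0.103 t 9.2
```

```bash
python3 -m jog '[[[0,0,0],[0,0,0],0],[[0,0,0],[0,0,0],14],[[0,0,0],[0,0,0],20],[[0,0,0],[0,0,0],30]]'; python3 err.py .5350 .2577 .075 81.8;python3 -m jog '[[[0,0,0],[0,0,0],35],[[0,0,0.01],[0,0,0],35],[[0,0,0.02],[0,0,0],35],[[0,0,0.04],[0,0,0],35],[[0,0,0.04],[0,0,0],35]]'; python3 snap.py wrist w5; python3 snap.py scene s5; python3 snap.py top t5
python3 - <<'E'
from h import *
crop(load('s5'),310,430,200,320,5,'s5c')
E
```

```text
clock: 9.7
position: [0.5353, 0.2583, 0.0755]
ee_rot: [0.072, 0.997, 0.001, 0.001]
ft_force: [-0.5, -0.3, -0.2]
grip_width: 0.301
dp [-0.0003 -0.0006 -0.0005] rv [-0.0013  0.0018  0.0005] F [-0.5 -0.3 -0.2] T [-0.02 -0.    0.04] g 0.301 t 9.7
clock: 10.32
position: [0.5337, 0.2572, 0.1875]
ee_rot: [0.072, 0.997, -0.001, -0.001]
ft_force: [1.0, 1.0, -0.1]
grip_width: 0.353
[0.5337 0.2572 0.1875] [ 1.   1.  -0.1] 0.35344188937588167
[0.5358 0.2581 0.1933] [1.7 0.  5.1] 0.35304556154293126
[0.5359 0.2582 0.1911] [-0.2  0.1 -0. ] 0.3492544612946776
```

View pics/w5.png

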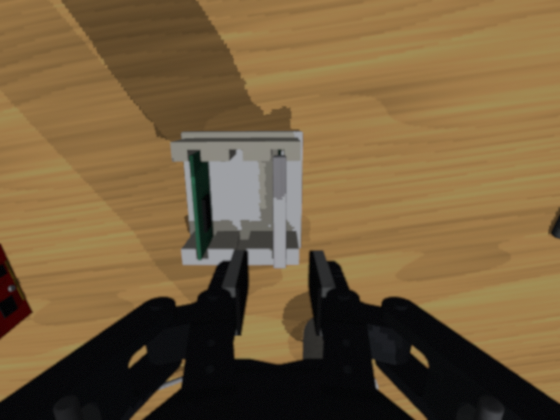

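View pics/s5c.png

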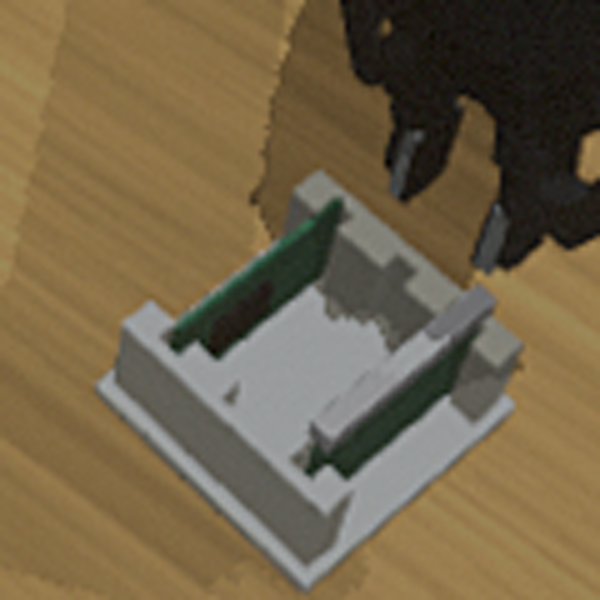

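```bash
python3 - <<'E'
from h import *
for n in ('w5','s5'):
    W=world(load(n));z=W[...,2];m=(abs(W[...,0]-.535)<.06)&(abs(W[...,1]-.258)<.03)&(z>.07)&(z<.1);P=W[m];print(n,len(P),np.percentile(P[:,2],[5,50,95]).round(4),cv2.minAreaRect((P[:,:2]*1e3).astype(np.float32)))
E
python3 -m jog '[[[0.002,-0.03,0.01],[0,0,0],10],[[0.002,-0.055,0],[0,0,-0.02],0],[[0.002,-0.055,0],[0,0,-0.02],0],[[0.002,-0.055,0],[0,0,-0.02],0],[[0.002,-0.055,0],[0,0,0],0]]';python3 -m jog '[[[0.002,-0.055,0],[0,0,0],0],[[0.002,-0.055,0],[0,0,0],0],[[0.002,-0.05,0],[0,0,0],0],[[0.002,-0.03,0],[0,0,0],0],[[0,0,0],[0,0,0],0]]'; python3 err.py .5543 -.192 .15 78.4
```

```text
w5 1486 [0.0795 0.0808 0.0819] ((535.2699584960938, 258.2219543457031), (9.999425888061523, 90.24964904785156), 82.01337432861328)
s5 315 [0.0744 0.0827 0.0854] ((534.8455810546875, 259.70562744140625), (10.976303100585938, 91.1552963256836), 81.84354400634766)
clock: 11.1
position: [0.5419, 0.0059, 0.1965]
ee_rot: [0.098, 0.995, 0.0, -0.001]
ft_force: [0.7, -0.1, -0.8]
grip_width: -0.001
clock: 11.72
position: [0.5461, -0.1952, 0.1942]
ee_rot: [0.102, 0.995, -0.0, -0.003]
ft_force: [0.6, 0.8, -0.9]
grip_width: -0.005
dp [ 0.0082  0.0032 -0.0442] rv [ 0.     -0.0059  0.001 ] F [ 0.6  0.8 -0.9] T [ 0.05 -0.02 -0.03] g -0.005 t 11.72
```

```bash
python3 -m jog '[[[0.007,0.003,-0.02],[0,-0.006,0],0],[[0,0,-0.02],[0,0,0],0],[[0,0,0],[0,0,0],0]]'; python3 err.py .5543 -.192 .12 78.4; python3 snap.py wrist w6;python3 snap.py top t6;  python3 - <<'E'
from h import *
crop(load('t6'),330,440,170,280,5,'t6c')
W=world(load('w6'));z=W[...,2]
def sel(x0,x1,y0,y1,z0,z1):
        m=(W[...,0]>x0)&(W[...,0]<x1)&(W[...,1]>y0)&(W[...,1]<y1)&(z>z0)&(z<z1); return W[m]
P=sel(.45,.68,-.36,-.10,.010,.02);print(len(P),cv2.minAreaRect((P[:,:2]*1e3).astype(np.float32)),np.median(P[:,2]))
E
```

```text
clock: 12.1
position: [0.553, -0.189, 0.1521]
ee_rot: [0.101, 0.995, 0.001, -0.001]
ft_force: [0.2, 0.6, -0.1]
grip_width: 0.002
dp [ 0.0013 -0.003  -0.0321] rv [-0.0018 -0.0016 -0.001 ] F [ 0.2  0.6 -0.1] T [-0.    0.    0.02] g 0.002 t 12.1
[ 0.553  -0.189   0.1521] [ 0.2  0.6 -0.1] 0.0024422300901797696
[ 0.5536 -0.1891  0.1531] [ 0.  -0.3  0.5] 0.003921851430520328
18260 ((545.075927734375, -239.84527587890625), (186.5774383544922, 125.10346221923828), 78.57936096191406) 0.01388430005738523
```

View pics/w6.png

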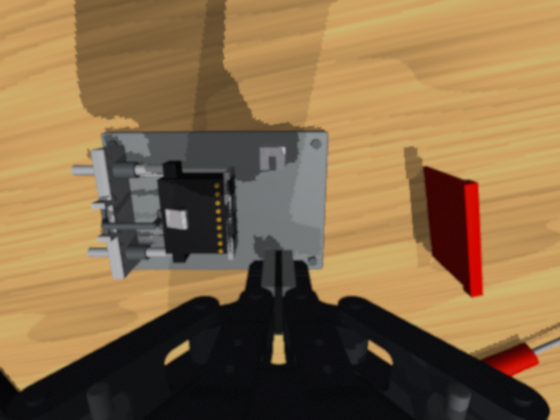

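View pics/t6c.png

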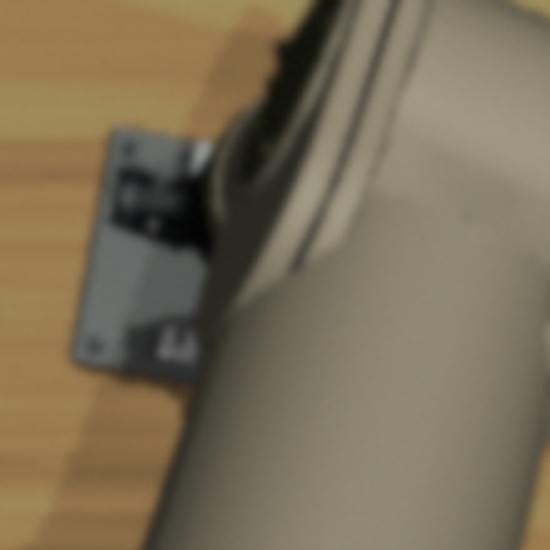

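The carriage front plate (233,210) is at rest, and the gap between the posts at the fingers is clear. I descend into it.

```bash
python3 -m jog '[[[0.001,-0.003,-0.03],[0,0,0],0],[[0,0,-0.02],[0,0,0],0],[[0,0,0],[0,0,0],0]]'; python3 err.py .5545 -.192 .042 78.4
```

```text
clock: 12.58
position: [0.5568, -0.1917, 0.1053]
ee_rot: [0.1, 0.995, 0.001, 0.003]
ft_force: [0.1, -0.4, -0.4]
grip_width: 0.001
dp [-0.0023 -0.0003 -0.0633] rv [-0.0012  0.0054 -0.0025] F [ 0.1 -0.4 -0.4] T [-0.    0.    0.03] g 0.001 t 12.57
```

```bash
python3 -m jog '[[[-0.003,0,-0.025],[0,0.005,-0.002],0],[[-0.001,0,-0.02],[0,0,0],0],[[0,0,0],[0,0,0],0]]'; python3 err.py .5545 -.192 .042 78.4
```

```text
clock: 12.95
position: [0.5545, -0.1919, 0.0619]
ee_rot: [0.101, 0.995, 0.001, 0.002]
ft_force: [0.0, -0.0, 0.4]
grip_width: -0.001
dp [-0.     -0.0001 -0.0199] rv [-0.0008  0.0042 -0.0008] F [ 0.  -0.   0.4] T [-0.05 -0.03  0.01] g -0.001 t 12.95
```

```bash
python3 -m jog '[[[-0.001,0,-0.012],[0,0.004,-0.001],0],[[0,0,-0.008],[0,0,0],0],[[0,0,0],[0,0,0],0]]'; python3 err.py .5545 -.192 .042 78.4;python3 -m jog '[[[-0.002,-0.01,0],[0,0,0],0],[[0,0,0],[0,0,0],0]]'; python3 err.py .5545 -.192 .042 78.4
```

```text
clock: 13.32
position: [0.5546, -0.1921, 0.0423]
ee_rot: [0.101, 0.995, 0.0, 0.001]
ft_force: [0.5, -0.4, -0.4]
grip_width: -0.003
dp [-0.0001  0.0001 -0.0003] rv [-0.0004  0.0024  0.0001] F [ 0.5 -0.4 -0.4] T [-0.    0.02  0.03] g -0.003 t 13.32
clock: 13.58
position: [0.5527, -0.2034, 0.0429]
ee_rot: [0.101, 0.995, 0.0, 0.002]
ft_force: [-0.4, -0.4, 0.2]
grip_width: 0.002
dp [ 0.0018  0.0114 -0.0009] rv [0.0001 0.0031 0.0005] F [-0.4 -0.4  0.2] T [ 0.01 -0.04  0.02] g 0.002 t 13.57
```

```bash
python3 -m jog '[[[-0.001,-0.004,0],[0,0,0],0],[[-0.001,-0.004,0],[0,0,0],0]]'; python3 err.py .5545 -.192 .042 78.4;python3 -m jog '[[[-0.001,-0.005,0],[0,0.002,0],0],[[-0.001,-0.005,0],[0,0,0],0]]'; python3 err.py .5545 -.192 .042 78.4
```

```text
clock: 13.82
position: [0.5509, -0.2116, 0.0432]
ee_rot: [0.101, 0.995, 0.0, 0.002]
ft_force: [0.4, 4.3, -0.1]
grip_width: 0.0
dp [ 0.0036  0.0196 -0.0012] rv [-0.0002  0.0037  0.0003] F [ 0.4  4.3 -0.1] T [ 1.06 -0.24 -0.04] g 0.0 t 13.82
clock: 14.08
position: [0.5496, -0.2183, 0.0432]
ee_rot: [0.1, 0.995, 0.003, 0.0]
ft_force: [0.1, 11.2, 4.0]
grip_width: 0.001
dp [ 0.0049  0.0263 -0.0012] rv [-0.0054  0.0014 -0.0025] F [ 0.1 11.2  4. ] T [ 2.03  0.03 -0.04] g 0.001 t 14.07
```

```bash
python3 -m jog '[[[-0.001,-0.007,-0.001],[-0.004,0.001,-0.002],0],[[-0.001,-0.007,0],[0,0,0],0]]'; python3 err.py .5545 -.192 .042 78.4;python3 -m jog '[[[-0.0015,-0.007,0],[-0.004,0,-0.002],0],[[-0.0015,-0.007,0],[0,0,0],0]]'; python3 err.py .5545 -.192 .042 78.4
```

```text
clock: 14.32
position: [0.5486, -0.2262, 0.0424]
ee_rot: [0.098, 0.995, 0.005, -0.001]
ft_force: [-3.1, 13.2, 6.8]
grip_width: -0.0
dp [ 0.0059  0.0342 -0.0004] rv [-0.0103 -0.0007 -0.0054] F [-3.1 13.2  6.8] T [ 2.58  0.66 -0.12] g -0.0 t 14.32
clock: 14.58
position: [0.547, -0.2339, 0.0425]
ee_rot: [0.097, 0.995, 0.008, -0.001]
ft_force: [-1.3, 11.2, 5.8]
grip_width: 0.001
dp [ 0.0075  0.0419 -0.0005] rv [-0.0153 -0.0013 -0.0087] F [-1.3 11.2  5.8] T [ 2.31  0.21 -0.07] g 0.001 t 14.57
```

```bash
python3 -m jog '[[[-0.0015,-0.008,0],[-0.015,0,-0.008],0],[[-0.0015,-0.008,0],[-0.006,0,-0.003],0]]'; python3 err.py .5545 -.192 .042 78.4;python3 -m jog '[[[-0.0015,-0.007,0],[-0.012,0,-0.006],0]]'; python3 err.py .5545 -.192 .042 78.4
```

```text
clock: 14.82
position: [0.5452, -0.2429, 0.0423]
ee_rot: [0.1, 0.995, 0.002, -0.001]
ft_force: [-2.4, 14.0, 5.6]
grip_width: 0.002
dp [ 0.0093  0.0509 -0.0003] rv [-0.0041 -0.0025 -0.0029] F [-2.4 14.   5.6] T [ 2.83  0.41 -0.06] g 0.002 t 14.82
clock: 14.95
position: [0.5446, -0.2461, 0.0423]
ee_rot: [0.101, 0.995, -0.001, -0.001]
ft_force: [-0.1, 15.0, 6.3]
grip_width: -0.002
dp [ 0.0099  0.0541 -0.0003] rv [ 0.0027 -0.0028  0.0002] F [-0.1 15.   6.3] T [2.89 0.07 0.01] g -0.002 t 14.95
```

```bash
python3 -m jog '[[[-0.001,-0.006,0],[-0.004,0,0],0]]'; python3 err.py .5545 -.192 .042 78.4;python3 -m jog '[[[-0.001,-0.006,0],[-0.004,0,0],0]]'; python3 err.py .5545 -.192 .042 78.4
```

```text
clock: 15.08
position: [0.5444, -0.2472, 0.0422]
ee_rot: [0.099, 0.995, -0.0, -0.002]
ft_force: [-2.7, 21.6, 13.0]
grip_width: -0.004
dp [ 0.0101  0.0552 -0.0002] rv [-0.0002 -0.0037 -0.0034] F [-2.7 21.6 13. ] T [ 4.25  0.75 -0.07] g -0.004 t 15.07
clock: 15.2
position: [0.5444, -0.2472, 0.0422]
ee_rot: [0.097, 0.995, 0.002, -0.003]
ft_force: [-4.4, 23.4, 14.0]
grip_width: -0.0
dp [ 0.0101  0.0552 -0.0002] rv [-0.0047 -0.005  -0.0077] F [-4.4 23.4 14. ] T [ 4.62  0.9  -0.13] g -0.0 t 15.2
```

```bash
python3 snap.py wrist w7;python3 snap.py scene s7; python3 err.py .5545 -.192 .042 78.4
python3 - <<'E'
from h import *
crop(load('s7'),140,270,90,220,5,'s7c');crop(load('w7'),20,340,90,330,2.5,'w7c')
E
```

```text
[ 0.5444 -0.2472  0.0422] [-4.4 23.4 14. ] -8.298923847099611e-05
[ 0.5444 -0.2472  0.0422] [-3.9 21.3 12.3] -0.0026874662845964158
dp [ 0.0101  0.0552 -0.0002] rv [-0.0048 -0.005  -0.0077] F [-4.  21.9 13. ] T [ 4.28  0.88 -0.21] g 0.001 t 15.3
```

View pics/w7c.png

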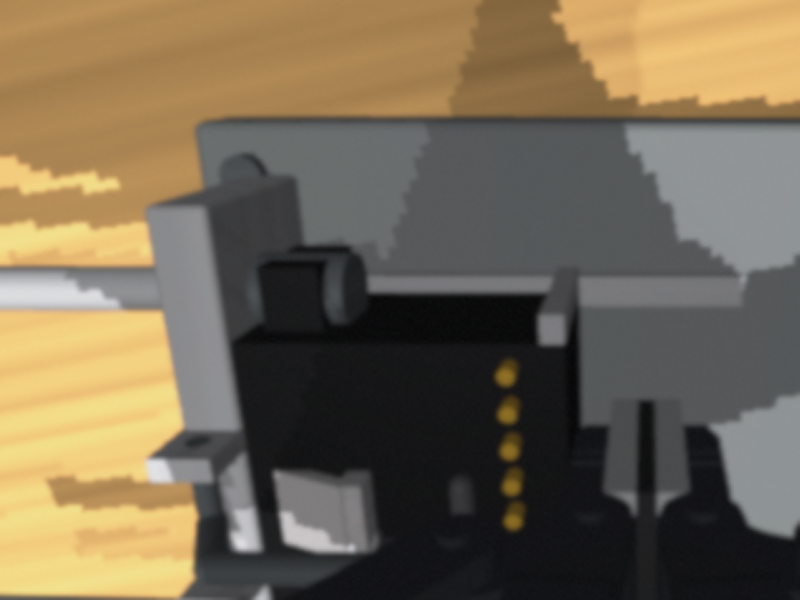

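View pics/s7c.png

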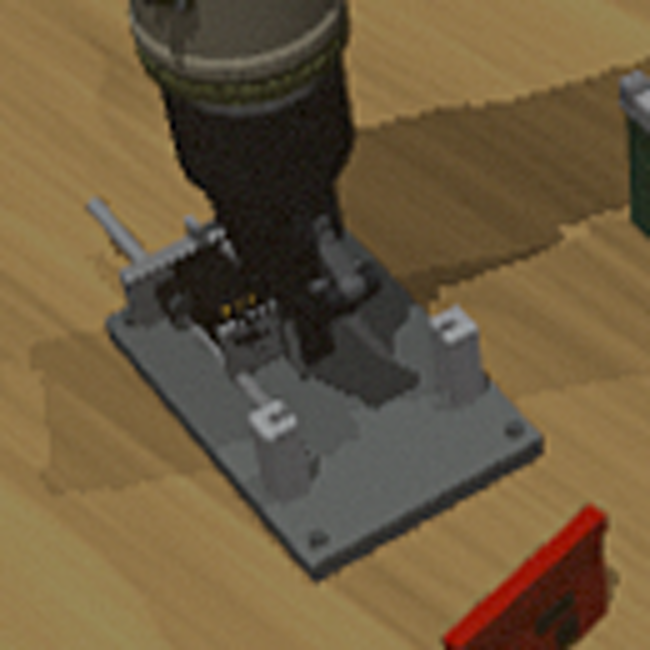

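View pics/s7.png

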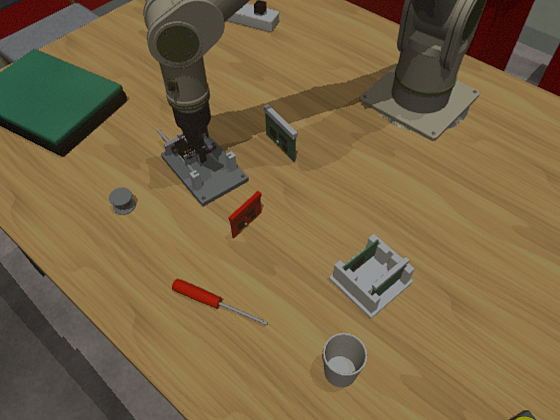

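Run:
```python
from h import *
W=world(load('w7'));a=np.radians(-101.5);ex=np.array([np.cos(a),np.sin(a)]);ey=np.array([-ex[1],ex[0]])
q=(W[...,:2]-[.5547,-.1922])
X=q@ex*1e3;Y=q@ey*1e3;Z=W[...,2]*1e3
m=(abs(Y)<36)&(Z>25)&(Z<50)&(X>35)&(X<120)
h,e=np.histogram(X[m],np.arange(35,120,3));print(list(zip(e.astype(int),h)))
# plate top edge pixel: crop (555,330)/2.5 + (20,90)
for u,v in ((20+553/2.5,90+328/2.5),(20+235/2.5,90+400/2.5),(20+245/2.5,90+345/2.5)): 
    u,v=int(u),int(v);print(X[v,u],Y[v,u],Z[v,u])
```

```text
[(np.int64(35), np.int64(0)), (np.int64(38), np.int64(0)), (np.int64(41), np.int64(103)), (np.int64(44), np.int64(159)), (np.int64(47), np.int64(140)), (np.int64(50), np.int64(169)), (np.int64(53), np.int64(168)), (np.int64(56), np.int64(169)), (np.int64(59), np.int64(170)), (np.int64(62), np.int64(143)), (np.int64(65), np.int64(157)), (np.int64(68), np.int64(792)), (np.int64(71), np.int64(625)), (np.int64(74), np.int64(638)), (np.int64(77), np.int64(444)), (np.int64(80), np.int64(635)), (np.int64(83), np.int64(586)), (np.int64(86), np.int64(496)), (np.int64(89), np.int64(593)), (np.int64(92), np.int64(622)), (np.int64(95), np.int64(669)), (np.int64(98), np.int64(706)), (np.int64(101), np.int64(695)), (np.int64(104), np.int64(592)), (np.int64(107), np.int64(605)), (np.int64(110), np.int64(652)), (np.int64(113), np.int64(703)), (np.int64(116), np.int64(675))]
70.70215206002057 -32.206190731927705 46.19857855994808
122.92985164838511 -19.821634383896864 47.59821321935708
120.22244379980437 -29.19865341856967 46.98236603943186
```

The front plate measures x ≈ 68 mm (32 + 36), which is the end stop, and the holding force is steady at about 22 N. The cup, screwdriver and spool look unmoved, so I hand in while pressing.

Run:
```python
from workcell import manip,sensors
print(manip.hand_in()); o=sensors.get_obs(); print(o['clock'],o['position'],o['ft_force'])
```

```text
the job is handed in; nothing more can be done
None
the job is handed in; nothing more can be done
```

I did all three steps in order and handed the job in at about 15.3 s, with the fingers still pressing the carriage against its end stop.

- **Board:** I slid it straight up out of the tester and lowered it into the free bay at x = -34 mm. It met the bay floor at the expected height, and I released it there. Its bar top then measured 81–83 mm above the table, where fully seated is 82 mm. It stands upright and centred to within about 1–2 mm.
- **Carriage:** With shut fingers I pushed it to the end. It stopped moving while the push force rose to about 23 N, against a spring force of 14 N at the stop. In the wrist camera the front plate was at about 68 mm, which is the full 36 mm of travel. The push was holding steady at about 22 N just before hand-in.
- **Other items:** In the last scene picture the cup, screwdriver and spool look unmoved; I judged this by eye and did not measure it.

No check failed or disagreed. I did not detect the ratchet click on its own; I infer it from the full travel. The state after hand-in could not be read.

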